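Find and mark the balance point of an instrument boom

TASK

Find the balance point of the steel instrument boom so that it can later be hung level: push it gently along the block, without lifting it, until, with nothing touching it, it only just tips over the block's end edge onto the low rod (balance point at most about 5 mm past the edge). Leave it tipped there and mark the point: set the saddle clip gently astride the boom, fin up, with the fin straight above the edge. Leave the other things on the desk alone.

Things in the scene. Friction and masses are not known exactly. Their poses are not given: they have to be found in the camera images.
- block: Fixed grey balancing block, 210 x 80 x 60 mm high, level top. Origin on the table under the middle of its end edge, the fulcrum; +x is the slide direction, out past that edge (the block fills x -210 to 0), z up. Two aluminium guide strips on top (6 thick, 7 high, x -200 to -60) flank the boom with 3 mm play each side.
- edge (a point): Middle of the fulcrum edge: the block's top end edge, 60 mm above the table.
- catch: Low black rubber rod across the slide, 14 mm diameter, 60 long, on two posts 110 mm beyond the edge; origin at its centre, 45 above the table, top at 52. A boom that tips comes to rest on it, tilted about 0.07 rad. The boom (0.67 to 0.79 kg) rests on it with about 0.35 N when its balance point is 5 mm past the edge, 0.5 N at 8 mm.
- boom: Loose closed steel tube, 360 x 30 x 26 mm high, grey end caps. Origin at the middle of its underside; x along it, towards the edge; z up. Starts level on the block between the guides, jutting out at both ends. Ballast fixed inside, unseen, puts its balance point up to 27 mm from the middle, either way. Slides at about 3 to 6 N.
- boom_rear (a point): Middle of the boom's rear end face (13 mm above its underside), where it can be pushed. A fingertip pushing here clings to the face and can hold the boom level well past balance; it shows whether it tips only when the push is drawn back a few mm, within about a second.
- clip: Loose black plastic saddle clip, 40 g, standing on two legs. Origin at the middle of its underside; z up. Plate 24 (x) x 46 (y) x 5 mm; legs 5 thick, 14 deep, 36 clear between them; on top a fin 12 thick (x) x 30 (y), 19 to 45 above the origin; pinch it across the 12. In place its x lies along the boom, either way round.
- clip_seat (a point): Underside of the clip's top plate, middle, 14 above the clip's origin: rests on the boom's top.
- jar: Small lidded specimen jar, 42 diameter, 62 high; bystander. Origin at the middle of its underside.
- timer: Flat grey desk timer, 46 x 62 x 18; bystander. Origin at the middle of its underside.
- sanitiser: Bottle, 60 diameter, 150 high; bystander. Origin at the middle of its underside.
- cup: Clear open cup, 72 diameter, 85 high; bystander. Origin at the middle of its underside.
- dish: Shallow steel dish, 140 diameter, 25 high; bystander. Origin at the middle of its underside.

How it is judged:
On the way, in this order (a step that is already met when the one before it is completed fails the run):
1. the boom, touched by nothing but block and rod, has tipped over the edge and rests lightly on the rod (under 0.6 N) (angle between boom's own z axis and vertical above 0.045 rad and contact force between boom and catch between 0.01 and 0.6 N and contact force between each of the arm, the fingers and boom below 0.05 N and linear speed of boom below 0.02 m/s), for 0.3 s.
2. the clip sits astride the boom, released, its middle within 7 mm of the edge (x of clip_seat in the frame of block between -0.007 and 0.007 m and z of clip_seat in the frame of boom between 0.022 and 0.03 m and y of clip_seat in the frame of boom between -0.006 and 0.006 m and angle between the z axis of clip and the z axis of boom, either way round below 0.12 rad and contact force between clip and boom above 0.05 N and contact force between the fingers and clip below 0.05 N and linear speed of clip below 0.02 m/s), for 0.2 s.
At the end, for the whole second after the job is handed in: The boom lies tipped over the block's edge (tilt over 0.045 rad), at rest, its weight on the rod under 0.6 N (balance point no more than about 8 mm past the edge); the clip sits astride it, fin up, plate down on the boom, its middle within 7 mm of the edge along the slide; both released and still (all of step 1 and all of step 2); the robot touches nothing.
It fails at once if the robot presses on the boom with more than 15 N (contact force between any of the fingers, the arm and boom above 15 N).
It fails at once if the clip is pressed on the boom with more than 30 N (contact force between clip and boom above 30 N).
It fails at once if the boom is lifted off the block, or knocked off it (height (world z) of boom above 0.08 m or height (world z) of boom below 0.045 m).
It fails at once if a bystander is moved by more than 30 mm (distance of any of jar, timer, sanitiser, cup, dish from where it was at the start of the episode above 0.03 m).
It also fails if it takes over 72 s, if anything falls off the work surface, if the arm or the gripper's body presses on something with over 40 N, if the wrist force passes 120 N, or if a joint passes its speed limit or range.

ROBOT

A 6-joint arm with a two-finger parallel gripper is mounted at the origin on the work surface. World frame = base frame: x ahead of the robot, y to its left, z up, the work surface at z = 0. Lengths are in m, angles in rad, forces in N, time in s.
With the tool pointing down it reaches from about 0.3 to 0.75 m from the base axis. Payload 8.5 kg.
Tool frame: the origin (TCP) lies midway between the tips of the shut fingers; the grasp point (between the pads) lies 19 mm behind it; z points along the fingers, y is the direction in which the jaws open and shut (so a half turn about z gives the same grasp; the last joint's range is limited). The gripper opens to 85 mm and grips with 20 to 120 N. Pads are 22 mm wide; open, the fingers measure 114 mm over their backs; the gripper's body (76 mm by 85 mm) begins 54 mm behind the grasp point. The pads swing forward as they close: fully open they stand 13 mm farther back than shut.
Start: joints at [1.108, 0.381, 1.297, -0, 1.464, -0.215], TCP at [0.135, 0.533, 0.231] pointing down, gripper open.
Joint ranges: [-3.11, 3.11], [-0.89, 2.33], [0.22, 2.48], [-1.42, 4.56], [0.17, 2.85], [-2.88, 2.88]. Speed limits (rad/s): [2.39, 2.39, 3.14, 3.14, 3.14, 3.14].

INTERFACE

Orientations are given as a rotation vector (axis times angle).
In Python, from plant import robot, imaging gives the robot as it stands.
- The arm moves only by the shell command python3 -m handwheel 'ROWS' [OPENING]. ROWS is text: rows parted by semicolons, each of 6 numbers parted by spaces: the shift along the tool's x, y, z in mm, then the turn, a rotation vector about the tool's x, y, z in rad. A call has 1 to 20 rows; each row is the pose to reach, as a shift and turn from the pose commanded when the call began, along the tool's axes at that moment; what a row does not reach only later rows make up. A row lasts 1/8 s, in which the tool goes at most 62.5 mm and 10.7 degrees, less where a joint would pass 70% of its speed; a pose out of reach is approached as far as the arm can. A call with a gripper value outside its range is refused whole. OPENING is the opening in per cent of the stroke, from 0 (shut) to 100 (fully open), set as the call begins (- or left out, the last holds). The fingers move at their own pace and stop on an object; the grip force is fixed at half the most. Time passes only in rows, so rows that repeat a pose let the fingers close. It gives the time, the measured TCP pose, the force and the opening at its end, in the units of the state.
- robot.sense(): the state, without advancing time (a new reading comes with each control period).
- imaging.read_camera(name): name is "scene" or "top" or "wrist"; returns the picture (384x512x3 uint8, red, green, blue); there is no depth.
- imaging.get_calibration(name): a dict with "fx", "fy", "cx", "cy" (pixels), "k1" (the pictures are not rectified: a ray, as slopes to the right and down, at radius r is drawn at 1 + k1 r^2 times it, then the intrinsics apply), "rvec" (rotation vector, rad) and "tvec" (3), from world to camera coordinates, as OpenCV has them. Camera axes: x right, y down, z forward; pixel columns grow to the right and rows downward; lengths in m; the calibration is good to about 2 mm. A picture is of the moment at which its call begins: read the wrist's pose just before it. get_calibration takes no time and is no camera call; for the wrist camera it gives the pose at the moment of the call.
- robot.finish_job(): hands the job in, once; it reports no verdict.
The state is a dict: "clock": time; "joint_positions": joint angles; "dq": joint speeds; "joint_torque": joint torques, N m; "eef_pos": TCP position; "tcp_rot": TCP orientation; "wrist_force": force on the tool from outside, world axes, zero at the start; "moment": the same for the moment, N m; "grip_width": finger opening in m.
Only numpy, scipy, OpenCV 4.12 (cv2) and the standard library are available. Lean on these libraries where they do the work, as an engineer would, in place of code of your own. Each camera call takes 0.05 s, during which the arm holds its last target.

## Working session

There is one attempt and no reset: what is moved stays moved. The work goes in short steps, Python scripts to look and compute and a shell command to move; the robot and the scene stay as the last step left them, time stands still between calls to the robot, and variables do not carry over. Pictures are saved under pics/ and viewed, and the job is handed in when it is done.

```bash
ls; mkdir -p pics
python3 - <<'E'
from plant import robot, imaging
import cv2
s=robot.sense();print(s)
for n in("scene","top","wrist"):
    c=imaging.get_calibration(n);print(n,c)
    cv2.imwrite(f"pics/{n}0.png",imaging.read_camera(n)[:,:,::-1])
E
```

```text
pics
{'clock': 0.0, 'joint_positions': array([ 1.10769988e+00,  3.81231580e-01,  1.29828278e+00,  1.17706701e-06,
        1.46356992e+00, -2.15321767e-01]), 'dq': array([ 0.00153832,  0.00056833, -0.00038557,  0.00022027,  0.00187065,
        0.00170888]), 'joint_torque': array([ 4.82169962e-04, -4.48458374e+01, -2.31281948e+01, -1.75471691e-04,
        4.67577745e-03, -1.43656713e-07]), 'eef_pos': array([0.13476649, 0.53293343, 0.23068524]), 'tcp_rot': array([-3.88147365e-01, -3.11702036e+00,  2.20857006e-03]), 'wrist_force': array([-0.70302134, -0.71439258, -0.10741208]), 'moment': array([-0.08658497,  0.00858094,  0.01741643]), 'grip_width': 0.08565580494176767}
scene {'fx': 483.7947995282184, 'fy': 483.7947995282184, 'cx': 251.87458067022803, 'cy': 190.33559192111574, 'k1': -0.04510966909901446, 'rvec': array([ 0.72286637,  2.50979668, -1.26256449]), 'tvec': array([ 0.50466208, -0.14749897,  1.46995819])}
top {'fx': 478.6933004464641, 'fy': 478.6933004464641, 'cx': 249.83613182225056, 'cy': 188.82420131135686, 'k1': 0.001468228941984523, 'rvec': array([ 2.13702193, -2.17567585,  0.1874195 ]), 'tvec': array([0.02672536, 0.63814568, 0.94106989])}
wrist {'fx': 320.9118116768164, 'fy': 320.9118116768164, 'cx': 262.16862619964974, 'cy': 196.31646964099195, 'k1': -0.03336455164236443, 'rvec': array([-2.28962057, -1.78271145, -0.25896341]), 'tvec': array([-0.55038606, -0.03813916,  0.3772529 ])}
```

View pics/scene0.png

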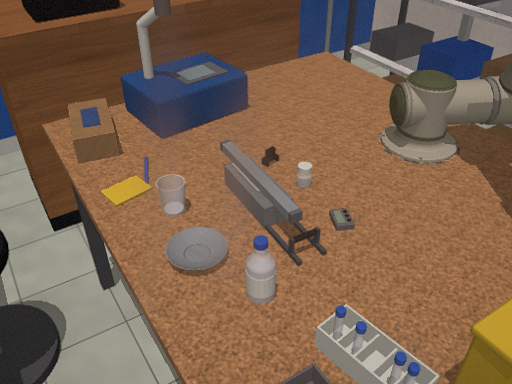

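View pics/top0.png

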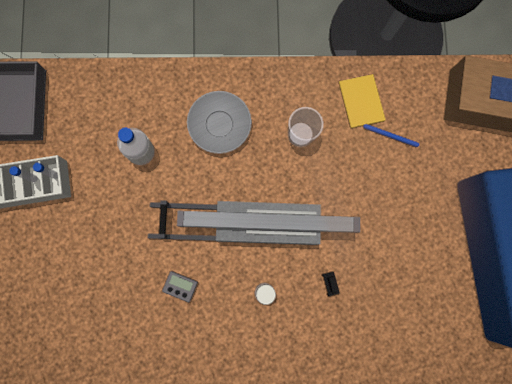

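View pics/wrist0.png

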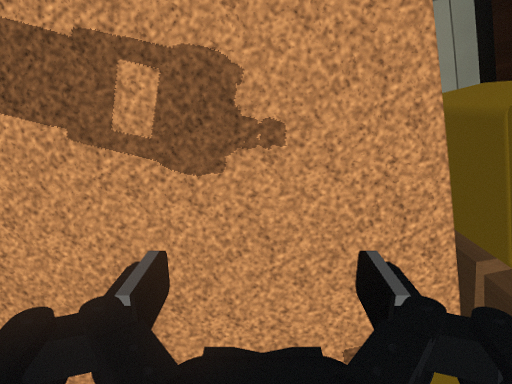

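Scene shows boom on block, catch rod at (305,238). In the top picture, the catch is at (164,220), block end edge at about u=217, boom's rear at (357,224), clip at (331,284), jar at (266,295), timer at (181,287).

```bash
cat > h.py <<'E'
import numpy as np,cv2
from plant import robot, imaging
def P(c): 
    K=np.array([[c['fx'],0,c['cx']],[0,c['fy'],c['cy']],[0,0,1.]]);return K,np.array([c['k1'],0,0,0,0.]),np.array(c['rvec'],float),np.array(c['tvec'],float)
def proj(c,pts):
    K,d,r,t=P(c);return cv2.projectPoints(np.array(pts,float).reshape(-1,1,3),r,t,K,d)[0].reshape(-1,2)
def unproj(c,uv,z):
    K,d,r,t=P(c);R=cv2.Rodrigues(r)[0]
    n=cv2.undistortPoints(np.array(uv,float).reshape(-1,1,2),K,d).reshape(-1,2)
    D=np.c_[n,np.ones(len(n))]@R;C=-R.T@t
    z=np.broadcast_to(z,len(n))
    return C+D*((z-C[2])/D[:,2])[:,None]
def crop(im,u0,v0,u1,v1,s,name):
    cv2.imwrite(name,cv2.resize(im[v0:v1,u0:u1,::-1],None,fx=s,fy=s,interpolation=cv2.INTER_CUBIC))
E
python3 - <<'E'
from h import *
im=cv2.imread('pics/top0.png')[:,:,::-1]
crop(im,140,190,370,310,3.4,'pics/topc.png')
im=cv2.imread('pics/scene0.png')[:,:,::-1]
crop(im,205,130,365,265,4.4,'pics/scenec.png')
c=imaging.get_calibration('top')
print(unproj(c,[(217,223),(357,224),(331,284),(266,295),(181,287)],[.06,.086,.03,.062,.018]))
E
```

```text
[[ 0.56815311  0.08307664  0.06      ]
 [ 0.55924809 -0.19349196  0.086     ]
 [ 0.44137609 -0.14750832  0.03      ]
 [ 0.42448199 -0.01196415  0.062     ]
 [ 0.44117008  0.15999496  0.018     ]]
```

View pics/topc.png

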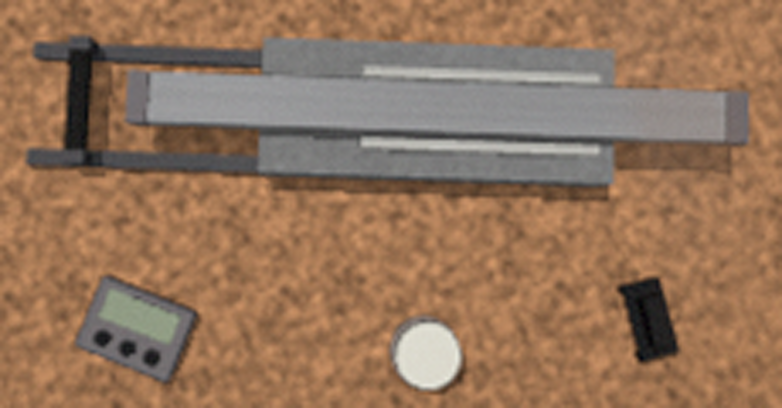

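View pics/scenec.png

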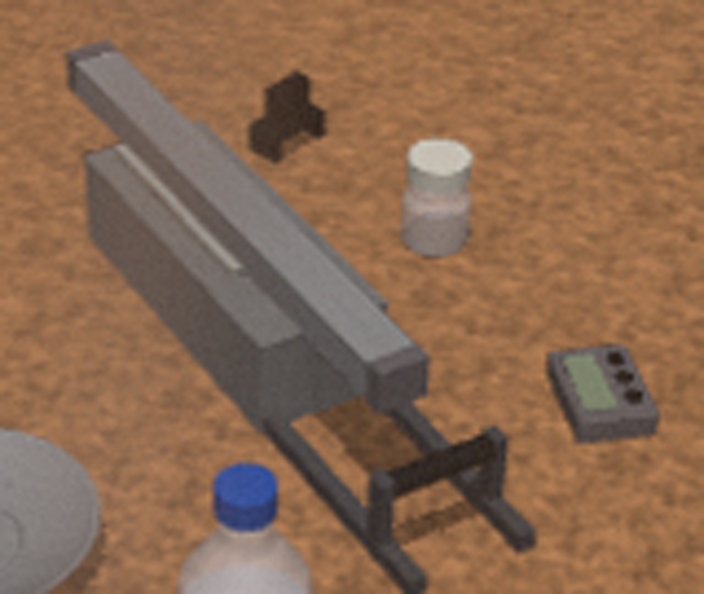

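```bash
cat > fit.py <<'E'
from h import *
from scipy.optimize import least_squares
ct=imaging.get_calibration('top');cs=imaging.get_calibration('scene')
T=lambda a:np.array(a)/3.4+[140,190]
S=lambda a:np.array(a)/4.4+[205,130]
def W(p,pts):
    x,y,a=p;pts=np.array(pts,float);c,s=np.cos(a),np.sin(a)
    return np.c_[x+c*pts[:,0]-s*pts[:,1],y+s*pts[:,0]+c*pts[:,1],pts[:,2]]
def fit(name,p0,tp,tu,sp,su):
    f=lambda p:np.r_[(proj(ct,W(p,tp))-tu).ravel(),(proj(cs,W(p,sp))-su).ravel()/1.0 if len(sp) else []]
    r=least_squares(f,p0);print(name,r.x.round(4),'res px',r.fun.round(1));return r.x
# which side +y of block: +x slide = world +y -> block +y = world -x (toward robot, lower in picture)
b=fit('block',[.568,.083,1.57],[(0,-.04,.06),(0,.04,.06),(-.21,-.04,.06),(-.21,.04,.06)],T([(264,38),(258,172),(612,52),(610,184)]),
  [(0,-.04,.06),(-.21,-.04,.06)],S([(262,350),(88,155)]))
m=fit('boom',[.56,-.01,1.57],[(.18,-.015,.086),(.18,.015,.086),(-.18,-.015,.086),(-.18,.015,.086)],T([(128,72),(128,122),(748,92),(747,144)]),
  [(.18,-.015,.086),(.18,.015,.086),(-.18,-.015,.086)],S([(370,365),(427,355),(70,55)]))
d=m[:2]-b[:2];print('boom origin in block',d@[np.cos(b[2]),np.sin(b[2])],d@[-np.sin(b[2]),np.cos(b[2])])
u=np.array([np.cos(m[2]),np.sin(m[2])]);print('rear',m[:2]-.18*u,'front',m[:2]+.18*u)
# clip from top crop: plate corners z=.019
print('clip plate',unproj(ct,T([(618,286),(660,278),(678,353),(638,362)]),.019))
E
python3 fit.py
```

```text
block [0.5724 0.085  1.5157] res px [-0.7  0.  -0.8  0.3  0.2 -0.2  0.3  0.6 -0.5 -0.7 -0.9 -0.3]
boom [ 0.5671 -0.0205  1.5154] res px [ 0.2 -0.7 -0.7 -0.1  0.5  0.4  0.7  0.3  1.6  1.8  0.1 -0.1 -1.3 -1.4]
boom origin in block -0.10565472575836568 -0.000529772480399148
rear [ 0.5571535  -0.20024728] front [0.57709782 0.15919983]
clip plate [[ 0.46132555 -0.13126383  0.019     ]
 [ 0.46561406 -0.15723245  0.019     ]
 [ 0.42053668 -0.16615007  0.019     ]
 [ 0.41571634 -0.14152862  0.019     ]]
```

```bash
cat >> h.py <<'E'
def rel(target,yaw=None,s=None,Rc=None):
    "shift mm, turn in tool axes for tool-down with tool y at angle yaw"
    from scipy.spatial.transform import Rotation as Ro
    s=s or robot.sense();R=Ro.from_rotvec(s['tcp_rot'])
    d=R.inv().apply(np.array(target)-s['eef_pos'])*1000
    y=np.array([np.cos(yaw),np.sin(yaw),0]);z=np.array([0,0,-1.]);G=np.c_[np.cross(y,z),y,z]
    return d.round(1),(R.inv()*Ro.from_matrix(G)).as_rotvec().round(4)
E
python3 - <<'E'
from h import *
print(rel([.555,-.235,.231],1.5155),rel([.555,-.235,.07],1.5155))
E
```

```text
(array([-5.957e+02, -6.415e+02,  4.000e-01]), array([-0.0011, -0.0003, -0.1925])) (array([-595.8, -641.3,  161.4]), array([-0.0011, -0.0003, -0.1925]))
```

```bash
python3 -m handwheel '-596 -641.5 0 0 0 -0.1925;-596 -641.5 0 0 0 -0.1925;-596 -641.5 0 0 0 -0.1925;-596 -641.5 0 0 0 -0.1925;-596 -641.5 0 0 0 -0.1925;-596 -641.5 0 0 0 -0.1925;-596 -641.5 0 0 0 -0.1925;-596 -641.5 0 0 0 -0.1925;-596 -641.5 0 0 0 -0.1925;-596 -641.5 0 0 0 -0.1925;-596 -641.5 0 0 0 -0.1925;-596 -641.5 0 0 0 -0.1925;-596 -641.5 0 0 0 -0.1925;-596 -641.5 0 0 0 -0.1925;-596 -641.5 0 0 0 -0.1925;-596 -641.5 60 0 0 -0.1925;-596 -641.5 100 0 0 -0.1925;-596 -641.5 100 0 0 -0.1925' 0
python3 - <<'E'
from h import *
print(rel([.555,-.235,.07],1.5155))
im=imaging.read_camera('wrist');cv2.imwrite('pics/w1.png',im[:,:,::-1])
c=imaging.get_calibration('wrist');print(c['rvec'],c['tvec'])
E
```

```text
clock: 2.4
eef_pos: [0.554, -0.2334, 0.1291]
tcp_rot: [-0.086, -3.135, -0.005]
wrist_force: [-0.1, -0.1, 1.3]
grip_width: 0.0002
(array([-1.4, -1.8, 59.1]), array([ 0.0034, -0.0054,  0.0005]))
[-2.11972631 -2.00643411 -0.29295988] [ 0.20287147 -0.55359347  0.12079861]
```

View pics/w1.png

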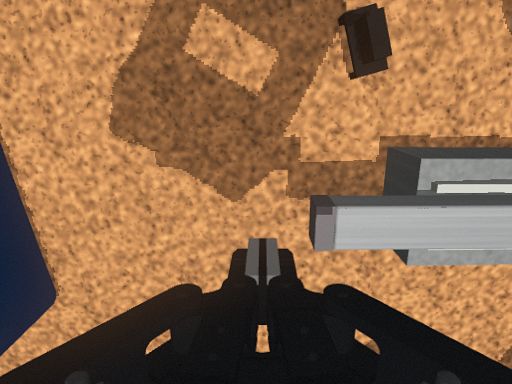

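The wrist view shows the boom rear end at (313,222), the shut fingertips at (262,245), and the clip at (367,40).

Run:
```python
from h import *
c=imaging.get_calibration('wrist')
print(unproj(c,[(316,197),(318,249),(311,250)],[.086,.086,.06]))
print(proj(c,[robot.sense()['eef_pos'],(.5572,-.2002,.086)]))
print(unproj(c,[(338,17),(380,5),(392,70),(350,78)],[.0,.019,.019,.0]), unproj(c,[(355,12),(383,3),(390,40)],[.045,.045,.045]))
```

```text
[[ 0.54216731 -0.20014746  0.086     ]
 [ 0.57704352 -0.19907645  0.086     ]
 [ 0.59041944 -0.199882    0.06      ]]
[[261.24997389 253.19194778]
 [316.07353693 220.10714749]]
[[ 0.42486849 -0.16797816  0.        ]
 [ 0.42250666 -0.14229811  0.019     ]
 [ 0.46685217 -0.13163534  0.019     ]
 [ 0.47006487 -0.15806744  0.        ]] [[ 0.43225603 -0.16728798  0.045     ]
 [ 0.4277668  -0.14939142  0.045     ]
 [ 0.44994611 -0.14393225  0.045     ]]
```

```bash
python3 -m handwheel '-1 -3 30 0 0 0;-1.4 -2 59 0.0034 -0.0054 0;-1.4 6 59 0.0034 -0.0054 0;-1.4 11 59 0.0034 -0.0054 0;-1.4 14 59 0.0034 -0.0054 0;-1.4 17 59 0.0034 -0.0054 0;-1.4 20 59 0.0034 -0.0054 0;-1.4 23 59 0.0034 -0.0054 0;-1.4 26 59 0.0034 -0.0054 0;-1.4 29 59 0.0034 -0.0054 0'
python3 - <<'E'
from h import *
print(robot.sense()['wrist_force'],rel([.555,-.235,.07],1.5155))
im=imaging.read_camera('wrist');cv2.imwrite('pics/w2.png',im[:,:,::-1])
E
```

```text
clock: 3.7
eef_pos: [0.5585, -0.2064, 0.0726]
tcp_rot: [0.087, 3.134, -0.007]
wrist_force: [-0.6, -4.3, 2.2]
grip_width: 0.0
[-0.60440125 -4.25837543  2.15183449] (array([  2. , -28.7,   2.7]), array([-0.0044,  0.0061, -0.0002]))
```

View pics/w2.png

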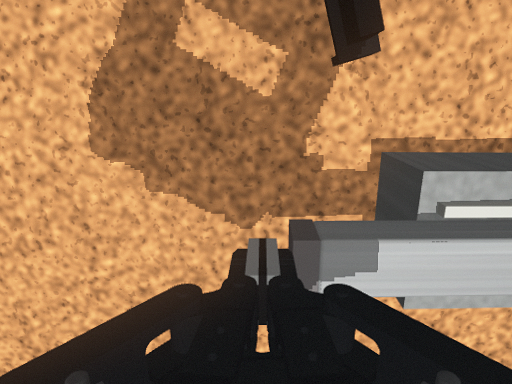

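Run:
```python
from h import *
c=imaging.get_calibration('wrist')
im=cv2.imread('pics/w2.png')[:,:,::-1]
crop(im,240,200,400,320,5,'pics/w2c.png')
for y in(-.2,-.195,-.19): print(y,proj(c,[(.5575-.015,y,.086),(.5575+.015,y,.086),(.5425,y,.06)]).round(0).tolist())
```

```text
-0.2 [[273.0, 233.0], [276.0, 293.0], [271.0, 213.0]]
-0.195 [[284.0, 233.0], [287.0, 293.0], [281.0, 212.0]]
-0.19 [[296.0, 232.0], [297.0, 292.0], [291.0, 212.0]]
```

View pics/w2c.png

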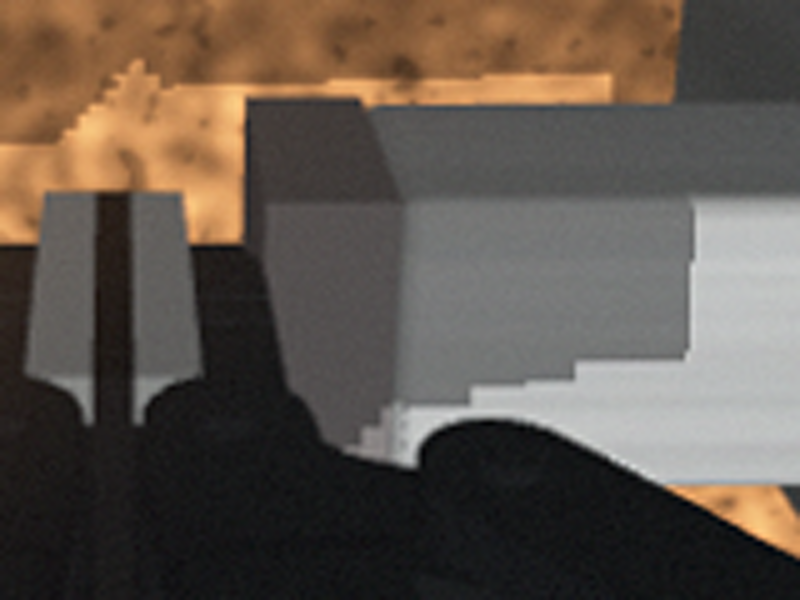

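```bash
python3 -m handwheel '0 3 0 0 0 0;0 8 0 0 0 0;0 13 0 0 0 0;0 19 0 0 0 0;0 25 0 0 0 0;0 31 0 0 0 0;0 37 0 0 0 0;0 43 0 0 0 0;0 49 0 0 0 0;0 54 0 0 0 0;0 58 0 0 0 0;0 61 0 0 0 0;0 61 0 0 0 0;0 55 0 0 0 0;0 55 0 0 0 0'
python3 - <<'E'
from h import *
print(robot.sense()['wrist_force'])
im=imaging.read_camera('wrist');cv2.imwrite('pics/w3.png',im[:,:,::-1])
crop(imaging.read_camera('scene'),205,130,365,265,4.4,'pics/s3.png')
crop(imaging.read_camera('top'),140,190,370,310,3.4,'pics/t3.png')
E
```

```text
clock: 5.62
eef_pos: [0.561, -0.151, 0.0717]
tcp_rot: [0.087, 3.136, -0.004]
wrist_force: [-0.6, -0.3, 0.2]
grip_width: -0.0002
[-0.62153476 -0.27103179  0.19677447]
```

View pics/w3.png

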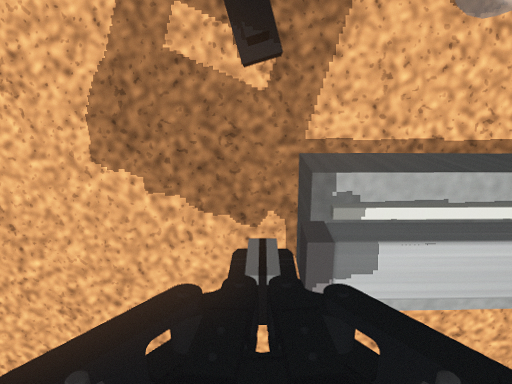

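View pics/s3.png

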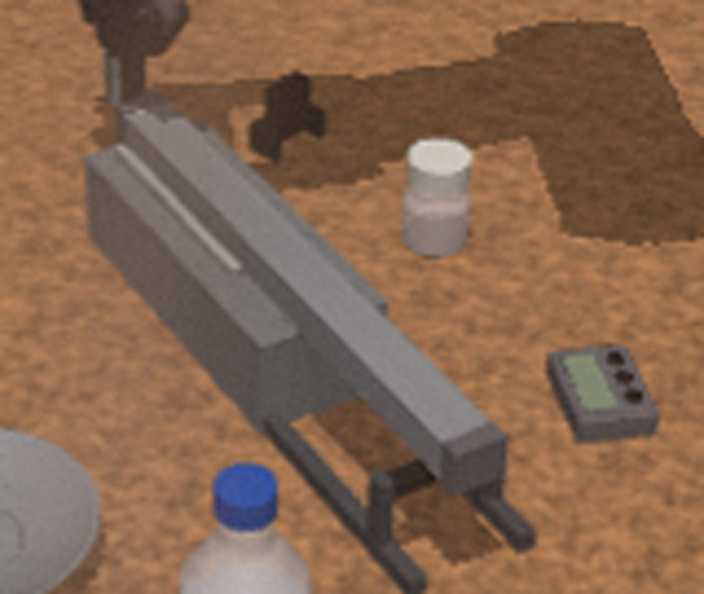

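View pics/t3.png

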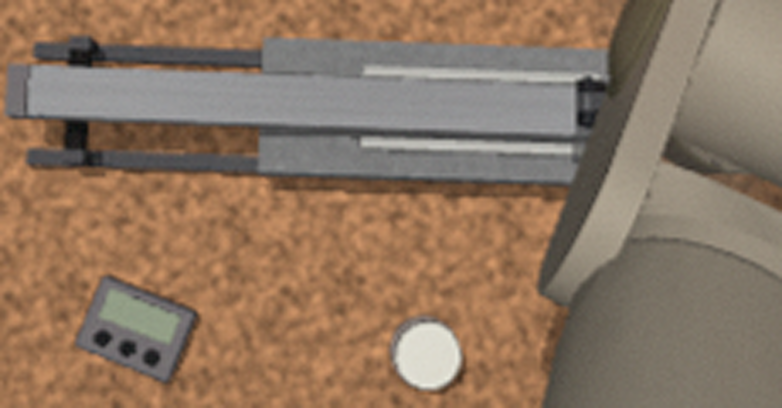

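Boom still level (front end past rod, rear top corner at (308,241) in the wrist view); pushed about 70 mm. Now small push/draw-back trials.

```bash
cat > chk.py <<'E'
from h import *
import sys
n=sys.argv[1]
im=imaging.read_camera('wrist');cv2.imwrite(f'pics/{n}.png',im[:,:,::-1])
a=cv2.imread('pics/w3.png')[225:275,296:336]
r=cv2.matchTemplate(np.ascontiguousarray(im[200:300,270:370,::-1]),a,cv2.TM_CCOEFF_NORMED)
_,q,_,l=cv2.minMaxLoc(r);print('match',round(q,3),'shift',l[0]-26,l[1]-25)
sc=imaging.read_camera('scene')
cv2.imwrite(f'pics/{n}j.png',np.hstack([cv2.resize(im[190:310,250:400,::-1],None,fx=2.6,fy=2.6),cv2.resize(sc[130:265,205:365,::-1],(370,312))]))
s=robot.sense();print(round(s['clock'],2),s['eef_pos'].round(4),s['wrist_force'].round(1))
E
python3 -m handwheel '0 4 0 0 0 0;0 7 0 0 0 0;0 10 0 0 0 0;0 12 0 0 0 0;0 12 0 0 0 0;0 6 0 0 0 0;0 6 0 0 0 0;0 6 0 0 0 0;0 6 0 0 0 0;0 6 0 0 0 0;0 6 0 0 0 0;0 6 0 0 0 0' && python3 chk.py a1
```

```text
clock: 7.28
eef_pos: [0.5617, -0.1451, 0.0721]
tcp_rot: [0.087, 3.135, -0.006]
wrist_force: [0.0, -0.5, -0.2]
grip_width: 0.0001
match 0.777 shift 1 0
7.38 [ 0.5617 -0.1451  0.0721] [-0.6  0.1 -0.1]
```

View pics/a1j.png

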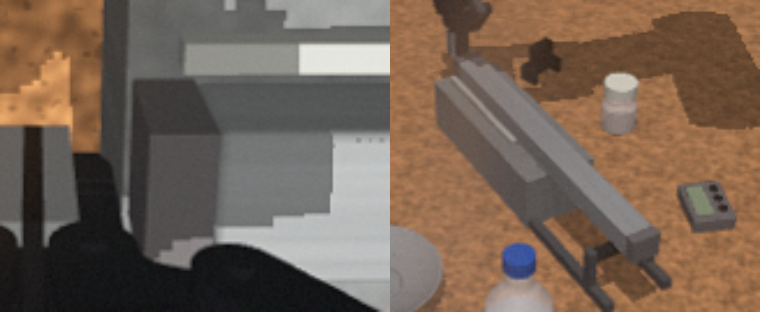

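Still level (rear top corner at crop (148,133)).

```bash
python3 -m handwheel '0 4 0 0 0 0;0 7 0 0 0 0;0 10 0 0 0 0;0 10 0 0 0 0;0 4 0 0 0 0;0 4 0 0 0 0;0 4 0 0 0 0;0 4 0 0 0 0;0 4 0 0 0 0;0 4 0 0 0 0;0 4 0 0 0 0' && python3 chk.py a2
```

```text
clock: 8.75
eef_pos: [0.5619, -0.1411, 0.0721]
tcp_rot: [0.087, 3.135, -0.006]
wrist_force: [-0.3, 0.2, 1.4]
grip_width: 0.0001
match 0.796 shift 1 0
8.85 [ 0.562  -0.1411  0.0721] [-0.4  0.6 -0.6]
```

View pics/a2j.png

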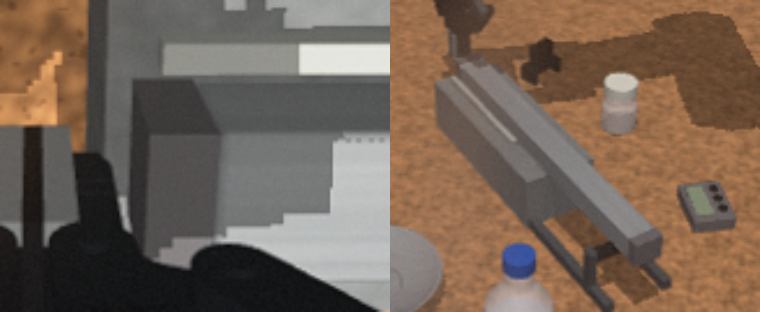

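Still level.

```bash
python3 -m handwheel '0 4 0 0 0 0;0 7 0 0 0 0;0 10 0 0 0 0;0 10 0 0 0 0;0 4 0 0 0 0;0 4 0 0 0 0;0 4 0 0 0 0;0 4 0 0 0 0;0 4 0 0 0 0;0 4 0 0 0 0;0 4 0 0 0 0' && python3 chk.py a3
```

```text
clock: 10.22
eef_pos: [0.5622, -0.1371, 0.0721]
tcp_rot: [0.087, 3.135, -0.006]
wrist_force: [0.0, 0.4, 0.1]
grip_width: 0.0001
match 0.788 shift 1 0
10.32 [ 0.5621 -0.1371  0.0721] [-0.1 -0.2 -0.3]
```

View pics/a3j.png

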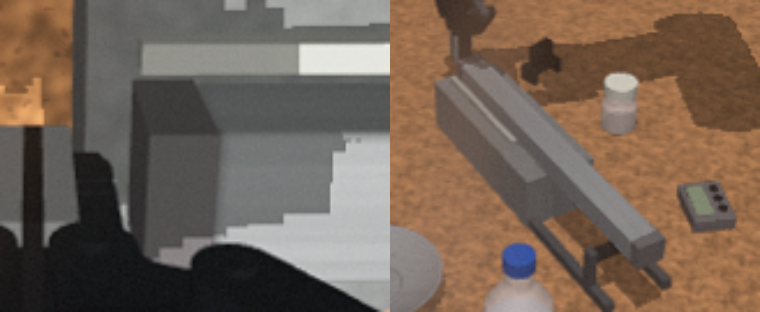

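Level, corner still at (148,133).

```bash
python3 -m handwheel '0 4 0 0 0 0;0 7 0 0 0 0;0 10 0 0 0 0;0 10 0 0 0 0;0 4 0 0 0 0;0 4 0 0 0 0;0 4 0 0 0 0;0 4 0 0 0 0;0 4 0 0 0 0;0 4 0 0 0 0;0 4 0 0 0 0' && python3 chk.py a4
```

```text
clock: 11.7
eef_pos: [0.5624, -0.1331, 0.0721]
tcp_rot: [0.087, 3.135, -0.006]
wrist_force: [0.1, -0.3, 0.1]
grip_width: -0.0
match 0.788 shift 1 1
11.8 [ 0.5624 -0.1331  0.0721] [ 0.  -0.1  0.2]
```

View pics/a4j.png

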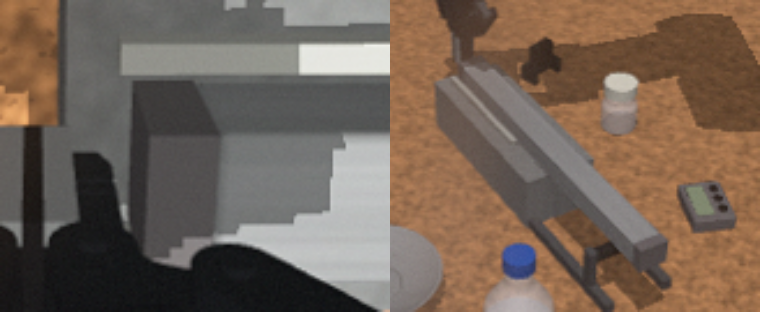

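Level again.

```bash
python3 -m handwheel '0 4 0 0 0 0;0 7 0 0 0 0;0 10 0 0 0 0;0 10 0 0 0 0;0 4 0 0 0 0;0 4 0 0 0 0;0 4 0 0 0 0;0 4 0 0 0 0;0 4 0 0 0 0;0 4 0 0 0 0;0 4 0 0 0 0' && python3 chk.py a5
```

```text
clock: 13.18
eef_pos: [0.5626, -0.1291, 0.072]
tcp_rot: [0.087, 3.135, -0.005]
wrist_force: [-0.2, 0.2, -0.5]
grip_width: 0.0001
match 0.794 shift 1 1
13.28 [ 0.5626 -0.1291  0.0721] [-0.1 -0.6  0.1]
```

View pics/a5j.png

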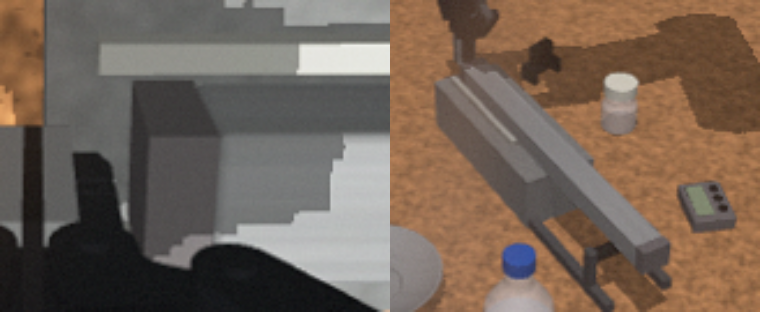

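Level.

```bash
python3 -m handwheel '0 4 0 0 0 0;0 7 0 0 0 0;0 10 0 0 0 0;0 10 0 0 0 0;0 4 0 0 0 0;0 4 0 0 0 0;0 4 0 0 0 0;0 4 0 0 0 0;0 4 0 0 0 0;0 4 0 0 0 0;0 4 0 0 0 0' && python3 chk.py a6
```

```text
clock: 14.65
eef_pos: [0.5628, -0.1251, 0.072]
tcp_rot: [0.087, 3.135, -0.006]
wrist_force: [0.4, -0.5, -0.7]
grip_width: -0.0001
match 0.794 shift 1 1
14.75 [ 0.5628 -0.1251  0.0721] [0.2 0.1 0.4]
```

View pics/a6j.png

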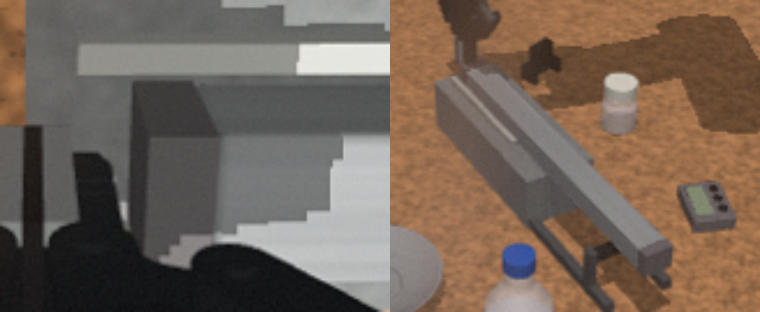

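Level; total push about 96 mm.

```bash
python3 -m handwheel '0 4 0 0 0 0;0 7 0 0 0 0;0 10 0 0 0 0;0 10 0 0 0 0;0 4 0 0 0 0;0 4 0 0 0 0;0 4 0 0 0 0;0 4 0 0 0 0;0 4 0 0 0 0;0 4 0 0 0 0;0 4 0 0 0 0' && python3 chk.py a7
```

```text
clock: 16.12
eef_pos: [0.563, -0.1211, 0.0721]
tcp_rot: [0.087, 3.135, -0.006]
wrist_force: [-0.6, 0.5, -0.1]
grip_width: 0.0004
match 0.791 shift 1 1
16.23 [ 0.5631 -0.1212  0.072 ] [ 0.3 -0.7 -0.2]
```

View pics/a7j.png

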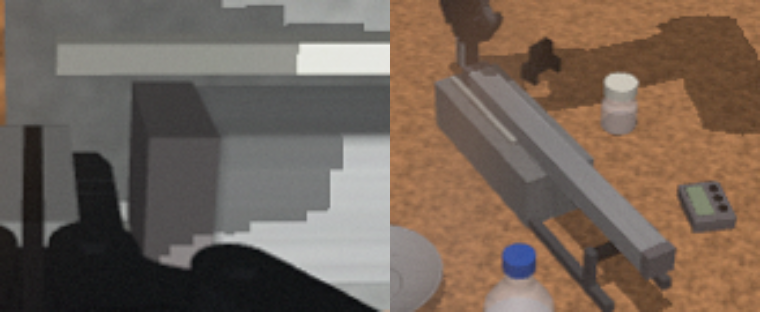

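Level.

```bash
python3 -m handwheel '0 4 0 0 0 0;0 7 0 0 0 0;0 10 0 0 0 0;0 10 0 0 0 0;0 4 0 0 0 0;0 4 0 0 0 0;0 4 0 0 0 0;0 4 0 0 0 0;0 4 0 0 0 0;0 4 0 0 0 0;0 4 0 0 0 0' && python3 chk.py a8
```

```text
clock: 17.6
eef_pos: [0.5633, -0.1171, 0.072]
tcp_rot: [0.087, 3.135, -0.006]
wrist_force: [-0.0, 0.2, -0.4]
grip_width: -0.0001
match 0.791 shift 1 2
17.7 [ 0.5632 -0.1171  0.072 ] [-0.6 -0.3 -0.4]
```

View pics/a8j.png

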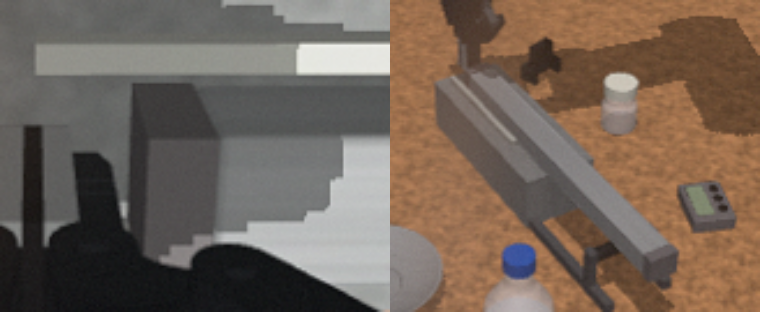

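Still level (corner at (148,138), a slow lateral creep under 1 mm).

```bash
python3 -m handwheel '0 4 0 0 0 0;0 7 0 0 0 0;0 10 0 0 0 0;0 10 0 0 0 0;0 4 0 0 0 0;0 4 0 0 0 0;0 4 0 0 0 0;0 4 0 0 0 0;0 4 0 0 0 0;0 4 0 0 0 0;0 4 0 0 0 0' && python3 chk.py a9
```

```text
clock: 19.08
eef_pos: [0.5635, -0.1132, 0.072]
tcp_rot: [0.087, 3.135, -0.006]
wrist_force: [0.5, -0.4, -0.7]
grip_width: -0.0
match 0.801 shift 1 2
19.18 [ 0.5635 -0.1131  0.072 ] [-0.3 -0.2  0.8]
```

View pics/a9j.png

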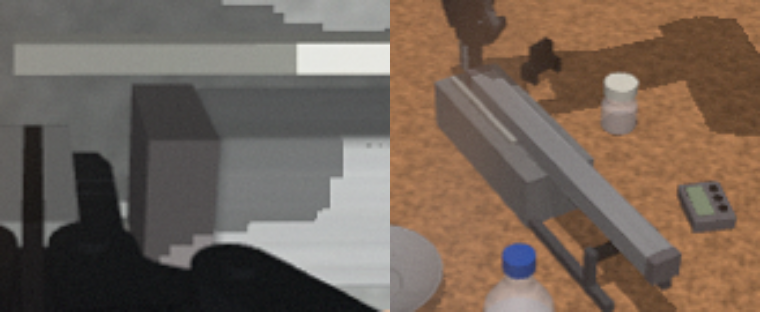

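Level (push ~108 mm).

```bash
python3 -m handwheel '0 4 0 0 0 0;0 7 0 0 0 0;0 10 0 0 0 0;0 10 0 0 0 0;0 4 0 0 0 0;0 4 0 0 0 0;0 4 0 0 0 0;0 4 0 0 0 0;0 4 0 0 0 0;0 4 0 0 0 0;0 4 0 0 0 0' && python3 chk.py b1
```

```text
clock: 20.55
eef_pos: [0.5637, -0.1091, 0.072]
tcp_rot: [0.087, 3.135, -0.006]
wrist_force: [0.0, -0.2, -0.2]
grip_width: -0.0001
match 0.618 shift 6 9
20.65 [ 0.5637 -0.1091  0.072 ] [-0.9  0.2 -0.2]
```

View pics/b1j.png

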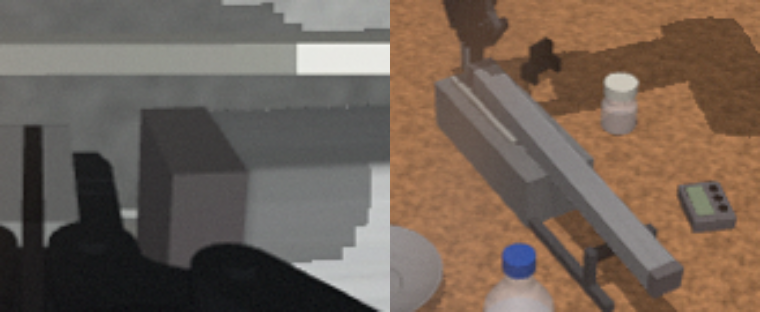

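Tipped: the rear has risen (corner now (173,173)), front end lies on the rod. Now back off, up, and over to the clip.

Run:
```python
from h import *
print(rel([.441,-.149,.12],1.786))
```

```text
(array([120.1, -46.7, -48.5]), array([-0.0041,  0.0049, -0.2705]))
```

```bash
python3 -m handwheel '0 -15 0 0 0 0;0 -25 -40 0 0 0;30 -40 -70 0 0 0;80 -46 -70 0 0 -0.13;120 -46.7 -50 -0.0041 0.0049 -0.27;120 -46.7 -48.5 -0.0041 0.0049 -0.2705;120 -46.7 -48.5 -0.0041 0.0049 -0.2705;120 -46.7 -48.5 -0.0041 0.0049 -0.2705' 60
python3 - <<'E'
from h import *
s=robot.sense();print(s['eef_pos'],s['grip_width'])
im=imaging.read_camera('wrist');cv2.imwrite('pics/c1.png',im[:,:,::-1])
crop(imaging.read_camera('top'),140,190,370,310,3.4,'pics/t4.png')
E
```

```text
clock: 21.65
eef_pos: [0.4422, -0.1495, 0.1204]
tcp_rot: [-0.337, 3.122, -0.001]
wrist_force: [-1.3, -0.1, 0.3]
grip_width: 0.0512
[ 0.44217664 -0.14954499  0.12035136] 0.05119015114454539
```

View pics/c1.png

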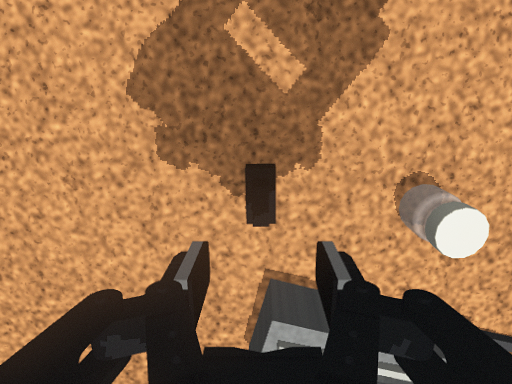

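View pics/t4.png

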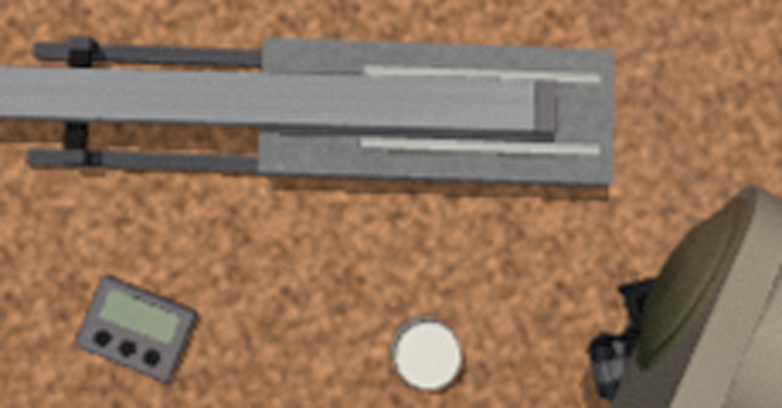

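Run:
```python
from h import *
im=cv2.imread('pics/c1.png')[:,:,::-1]
crop(im,225,145,305,245,6,'pics/c1c.png')
c=imaging.get_calibration('wrist')
from scipy.spatial.transform import Rotation as Ro
for cx,cy in [(.441,-.149)]:
  for a in(.215,):
    pts=[]
    for x,y,z in [(-.006,-.015,.045),(.006,-.015,.045),(.006,.015,.045),(-.006,.015,.045),(-.012,-.023,.019),(.012,-.023,.019),(.012,.023,.019),(-.012,.023,.019)]:
        X=np.array([-np.sin(a),np.cos(a)]);Y=np.array([np.cos(a),np.sin(a)])
        p=np.array([cx,cy])+x*X+y*Y;pts.append((*p,z))
    print(((proj(c,pts)-[225,145])*6).round(0).tolist())
```

```text
[[175.0, 230.0], [278.0, 230.0], [276.0, 471.0], [177.0, 471.0], [132.0, 119.0], [320.0, 119.0], [315.0, 456.0], [137.0, 456.0]]
```

View pics/c1c.png

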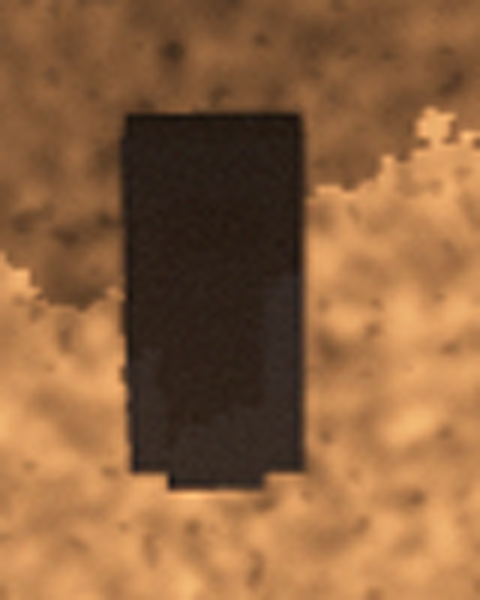

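Clip fits: plate at crop x 125–302, about 1–2 mm from prediction; refined centre (0.4425,-0.150).

Run:
```python
from h import *
print(rel([.4425,-.150,.0225],1.79))
```

```text
(array([-0.4, -0.9, 97.7]), array([-0.0006,  0.0006, -0.0039]))
```

```bash
python3 -m handwheel '0 -0.5 40 0 0 0;-0.2 -0.9 75 0 0 0;-0.2 -0.9 90 0 0 0;-0.2 -0.9 97 0 0 0;-0.2 -0.9 97 0 0 0'
python3 - <<'E'
from h import *
s=robot.sense();print(s['eef_pos'],s['wrist_force'])
im=imaging.read_camera('wrist');cv2.imwrite('pics/c2.png',im[:,:,::-1])
E
```

```text
clock: 22.38
eef_pos: [0.4417, -0.1499, 0.0231]
tcp_rot: [-0.338, 3.123, -0.0]
wrist_force: [0.8, -0.2, 0.8]
grip_width: 0.0514
[ 0.44174521 -0.14988953  0.02305483] [ 0.80203947 -0.1673232   0.7622469 ]
```

View pics/c2.png

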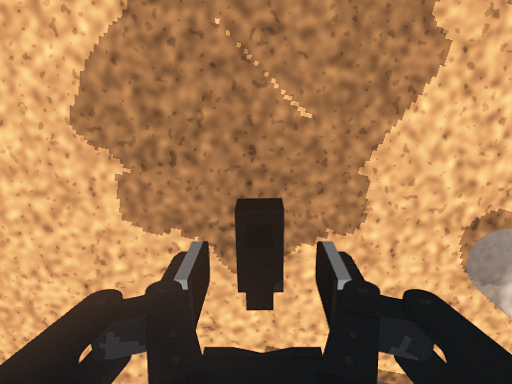

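Run:
```python
from h import *
c=imaging.get_calibration('wrist')
a=.218
X=np.array([-np.sin(a),np.cos(a)]);Y=np.array([np.cos(a),np.sin(a)])
for o in [(.4425,-.150),(.441,-.149)]:
  print([proj(c,[(*(np.array(o)+x*X+y*Y),z)]).round(0).tolist()[0] for x,y,z in [(0,.015,.045),(0,.015,.019),(0,-.015,.045),(-.012,.023,.019),(-.012,-.023,.019),(.012,-.023,.019)]])
```

```text
[[262.0, 308.0], [262.0, 277.0], [262.0, 245.0], [239.0, 290.0], [237.0, 207.0], [287.0, 206.0]]
[[265.0, 305.0], [264.0, 275.0], [265.0, 242.0], [241.0, 288.0], [239.0, 204.0], [290.0, 204.0]]
```

```bash
python3 -m handwheel '0 0 0 0 0 0;0 0 0 0 0 0;0 0 0 0 0 0;0 0 0 0 0 0;0 0 0 0 0 0;0 0 -10 0 0 0;0 0 -50 0 0 0;0 0 -100 0 0 0;0 0 -130 0 0 0;0 0 -130 0 0 0' 0
python3 - <<'E'
from h import *
s=robot.sense();print(s['eef_pos'],s['grip_width'])
im=imaging.read_camera('wrist');cv2.imwrite('pics/c3.png',im[:,:,::-1])
ct=imaging.get_calibration('top');T=lambda a:np.array(a)/3.4+[140,190]
w=unproj(ct,T([(262,73.8),(262,123.4),(538,81),(535,130)]),[.086,.086,.097,.097]);print(w,(w[0]+w[1])/2)
print(unproj(ct,T([(264,38),(258,172)]),.06))
m=(w[0]+w[1])/2
print(rel([.5713,.085,.153],1.5155))
E
```

```text
clock: 23.68
eef_pos: [0.442, -0.1502, 0.1551]
tcp_rot: [-0.337, 3.12, -0.005]
wrist_force: [0.2, 0.1, -0.9]
grip_width: 0.011
[ 0.44204977 -0.15019765  0.15511982] 0.010994768941928756
[[ 0.5883259   0.08163858  0.086     ]
 [ 0.55968943  0.08191455  0.086     ]
 [ 0.58034234 -0.07667669  0.097     ]
 [ 0.55234704 -0.07398838  0.097     ]] [0.57400766 0.08177657 0.086     ]
[[0.61234647 0.0813427  0.06      ]
 [0.53299116 0.08564768 0.06      ]]
(array([-177. ,  201.6,    0.5]), array([-0.0009,  0.0011,  0.2705]))
```

View pics/c3.png

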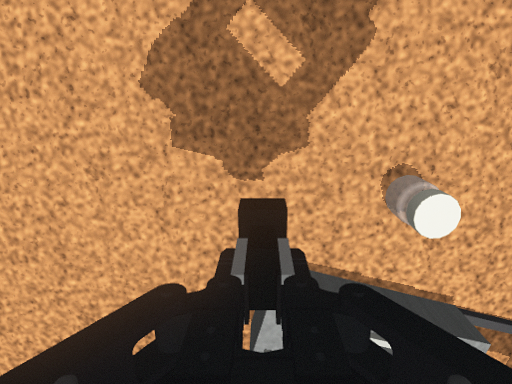

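Clip held (11 mm opening), seen symmetric at (262,255). Move to a hover slightly beyond the boom to measure its line and the edge.

Run:
```python
from h import *
print(rel([.605,.085,.165],1.5155))
```

```text
(array([-210. ,  194.4,  -11.5]), array([-0.0009,  0.0011,  0.2705]))
```

```bash
python3 -m handwheel '-40 40 -11.5 0 0 0.05;-80 80 -11.5 0 0 0.1;-120 115 -11.5 0 0 0.16;-155 150 -11.5 0 0 0.22;-185 180 -11.5 0 0 0.27;-205 192 -11.5 0 0 0.27;-210 194 -11.5 0 0 0.27;-210 194 -11.5 0 0 0.27;-210 194 -11.5 0 0 0.27'
python3 - <<'E'
from h import *
s=robot.sense();print(s['eef_pos'],s['tcp_rot'],s['grip_width'])
im=imaging.read_camera('wrist');cv2.imwrite('pics/d1.png',im[:,:,::-1])
cv2.imwrite('pics/d1s.png',imaging.read_camera('scene')[:,:,::-1])
c=imaging.get_calibration('wrist')
print(proj(c,[(.6124,.0828,.06),(.5324,.0872,.06),(.5724,.085,.086)]))
E
```

```text
clock: 24.85
eef_pos: [0.6046, 0.0837, 0.1642]
tcp_rot: [-0.088, -3.139, 0.0]
wrist_force: [0.2, -0.2, 0.5]
grip_width: 0.0106
[0.60463749 0.08372171 0.1642195 ] [-8.75833595e-02 -3.13945102e+00  2.10880253e-04] 0.010612302793549
[[260.73779033 202.64081144]
 [260.52246551  98.81419044]
 [260.48154579 158.87613799]]
```

View pics/d1.png

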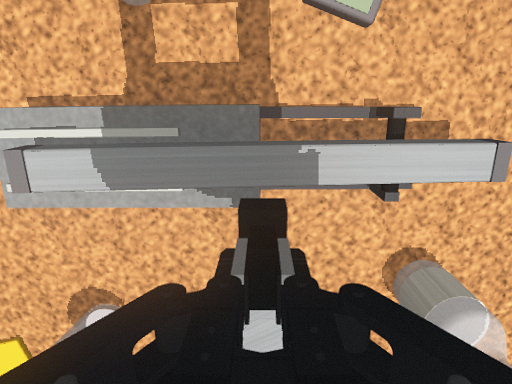

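The view shows the block's end edge at u≈260 (predicted 260.6), boom tipped with front end at (500,162), rod at (395,150). Zoom to measure.

Run:
```python
from h import *
im=cv2.imread('pics/d1.png')[:,:,::-1]
crop(im,200,90,330,220,5,'pics/d1c.png')
c=imaging.get_calibration('wrist')
P=[(.5724+l*1*0.9985+0,.085-l*.055,z) for l,z in [(.015,.086),(-.015,.086),(-.015,.06),(.015,.06)]]
print(((proj(c,P)-[200,90])*5).round(0).tolist())
```

```text
[[303.0, 450.0], [302.0, 235.0], [303.0, 216.0], [303.0, 411.0]]
```

View pics/d1c.png

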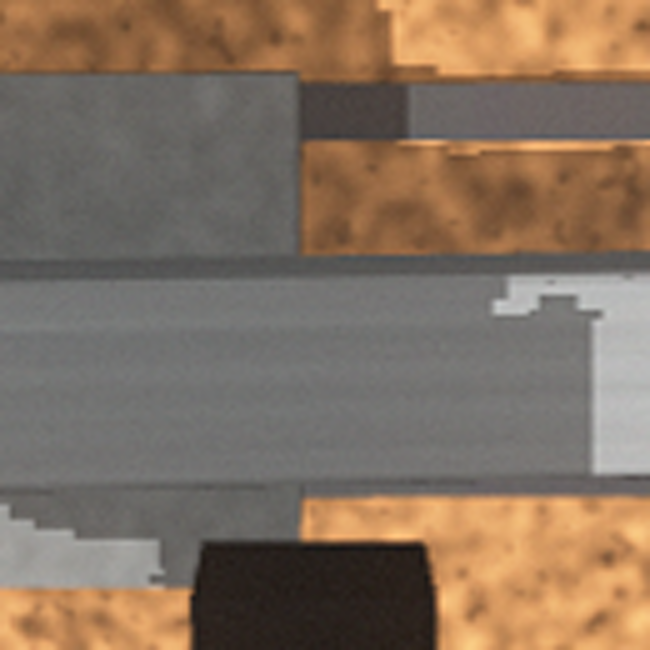

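Run:
```python
from h import *
from scipy.spatial.transform import Rotation as Ro
c=imaging.get_calibration('wrist');s=robot.sense();R=Ro.from_rotvec(s['tcp_rot'])
for dx in(0,-.0008,-.002):
  q=[]
  for x,y,z in [(.023,.012,.0231),(.023,-.012,.0231),(.023,.012,.0041),(.023,-.012,.0041)]:
    q.append(s['eef_pos']+R.apply([x+dx,y,z]))
  print(dx,((proj(c,q)-[200,90])*5).round(0).tolist())
Rc=cv2.Rodrigues(np.array(c['rvec']))[0];C=-Rc.T@np.array(c['tvec']);print('cam in tool mm',R.inv().apply(C-s['eef_pos'])*1000, 'axes',R.inv().apply(Rc).round(3).tolist())
```

```text
0 [[419.0, 522.0], [194.0, 522.0], [432.0, 578.0], [180.0, 578.0]]
-0.0008 [[419.0, 529.0], [194.0, 529.0], [432.0, 586.0], [181.0, 586.0]]
-0.002 [[419.0, 540.0], [195.0, 540.0], [431.0, 597.0], [181.0, 597.0]]
cam in tool mm [  70.94640152    0.34795741 -141.38562076] axes [[0.0, 1.0, -0.001], [-0.958, -0.0, -0.286], [-0.286, 0.001, 0.958]]
```

Run:
```python
from h import *
print(rel([.5746,.0853,.115],1.5155),rel([.5746,.0853,.097],1.5155))
im=cv2.imread('pics/d1s.png')[:,:,::-1]
crop(im,225,120,345,260,4.2,'pics/d1sc.png')
```

```text
(array([30.2, -0.3, 49.5]), array([-0.0001, -0.0002, -0.0004])) (array([30.2, -0.3, 67.5]), array([-0.0001, -0.0002, -0.0004]))
```

View pics/d1sc.png

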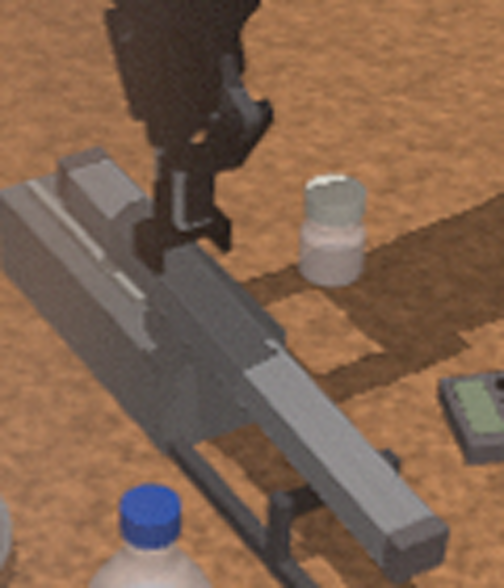

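```bash
python3 -m handwheel '10 0 0 0.03 0 0;25 -0.3 5 0.07 0 0;30.2 -0.3 20 0.07 0 0;30.2 -0.3 38 0.07 0 0;30.2 -0.3 46 0.07 0 0;30.2 -0.3 46 0.07 0 0;30.2 -0.3 46 0.07 0 0'
python3 - <<'E'
from h import *
s=robot.sense();print(s['eef_pos'],s['tcp_rot'],s['grip_width'])
im=imaging.read_camera('wrist');crop(im,160,120,370,280,3.8,'pics/e1.png')
im=imaging.read_camera('scene');crop(im,225,120,345,260,4.2,'pics/e1s.png')
im=imaging.read_camera('top');crop(im,170,190,290,260,6,'pics/e1t.png')
E
```

```text
clock: 25.82
eef_pos: [0.5753, 0.0859, 0.1192]
tcp_rot: [-0.086, -3.138, 0.11]
wrist_force: [0.1, -0.5, -0.8]
grip_width: 0.0111
[0.57526586 0.08587175 0.11918076] [-0.08605844 -3.13772403  0.11019   ] 0.011064638540716203
```

View pics/e1.png

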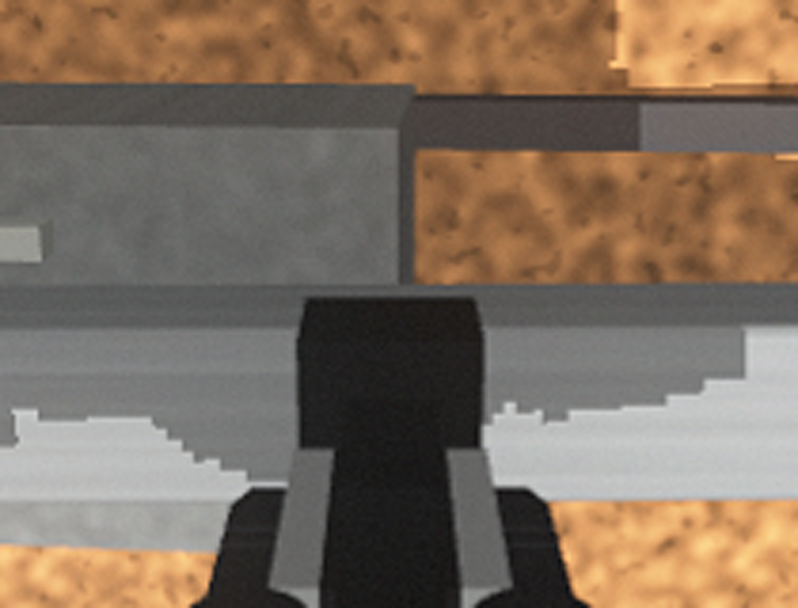

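View pics/e1s.png

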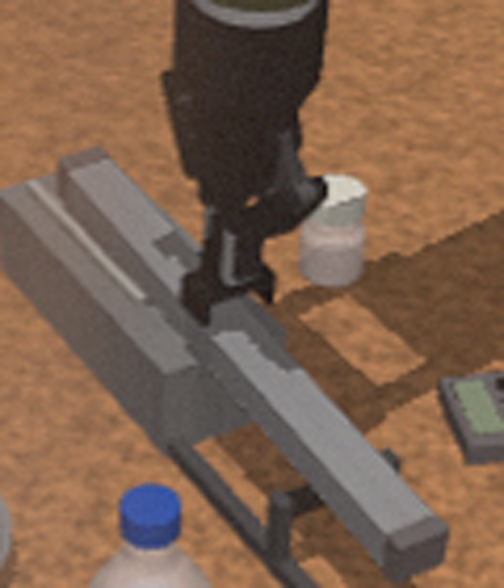

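View pics/e1t.png

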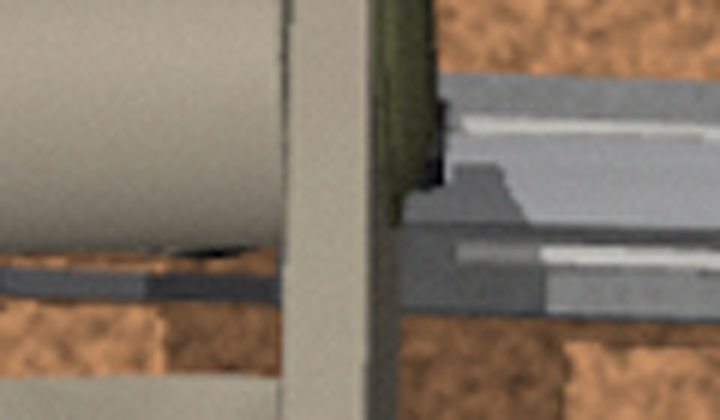

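Run:
```python
from h import *
from scipy.spatial.transform import Rotation as Ro
c=imaging.get_calibration('wrist');s=robot.sense();R=Ro.from_rotvec(s['tcp_rot'])
Z=lambda q:((proj(c,q)-[160,120])*3.8).round(0).tolist()
q=[s['eef_pos']+R.apply(p) for p in [(.023,.012,.0231),(.023,-.012,.0231),(.023,.012,.0041),(.023,-.012,.0041)]]
print('clip',Z(q))
print('block far corner, mid-far edge',Z([(.5324,.0872,.06),(.5524,.0861,.06)]))
print('boom edges at edge, x0=.5746',Z([(.5746-.015,.0855,.086),(.5746+.015,.0847,.086)]), 'at +20mm', Z([(.5757-.015,.105,.0846),(.5757+.015,.105,.0846)]),'at -25',Z([(.5732-.015,.06,.0878),(.5732+.015,.06,.0878)]))
```

```text
clip [[470.0, 283.0], [299.0, 283.0], [480.0, 325.0], [288.0, 325.0]]
block far corner, mid-far edge [[404.0, 105.0], [403.0, 224.0]]
boom edges at edge, x0=.5746 [[392.0, 312.0], [397.0, 494.0]] at +20mm [[522.0, 312.0], [527.0, 493.0]] at -25 [[221.0, 312.0], [239.0, 493.0]]
```

Clip over the boom, relative offsets under 1.5 mm (clip centre u≈390, edge u≈402 as predicted within 1–2 px). Shift 1 mm toward the robot and descend vertically.

```bash
python3 -m handwheel '1 0.7 8 0 0 0;1 1.4 15 0 0 0;1 1.5 19 0 0 0;1 1.6 21 0 0 0;1 1.6 22 0 0 0;1 1.6 22 0 0 0'
python3 - <<'E'
from h import *
s=robot.sense();print(s['eef_pos'],s['wrist_force'],s['grip_width'])
im=imaging.read_camera('wrist');crop(im,160,120,370,280,3.8,'pics/f1.png')
im=imaging.read_camera('scene');crop(im,225,120,345,260,4.2,'pics/f1s.png')
E
```

```text
clock: 26.72
eef_pos: [0.5741, 0.086, 0.0965]
tcp_rot: [-0.086, -3.137, 0.11]
wrist_force: [0.0, -1.0, -0.7]
grip_width: 0.0109
[0.57406158 0.08600048 0.09649778] [ 0.00872784 -0.98990201 -0.68822656] 0.010874974292645036
```

View pics/f1.png

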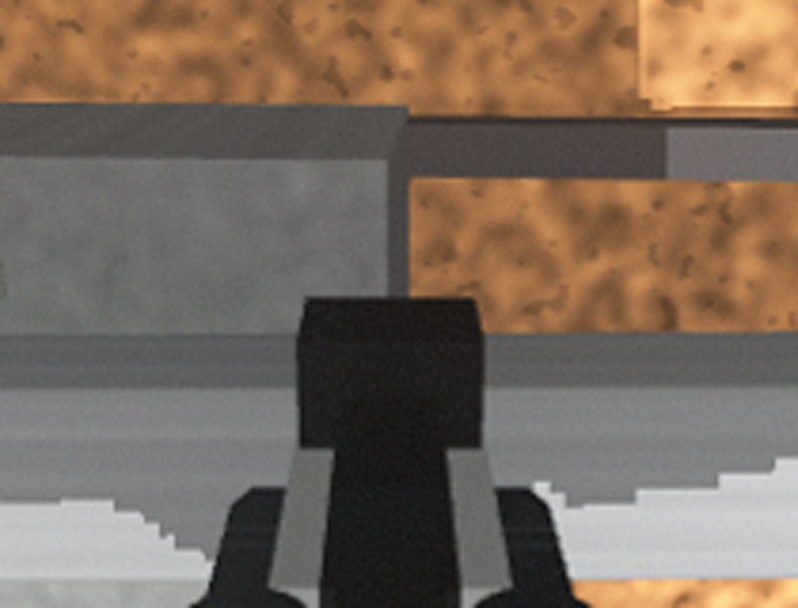

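View pics/f1s.png

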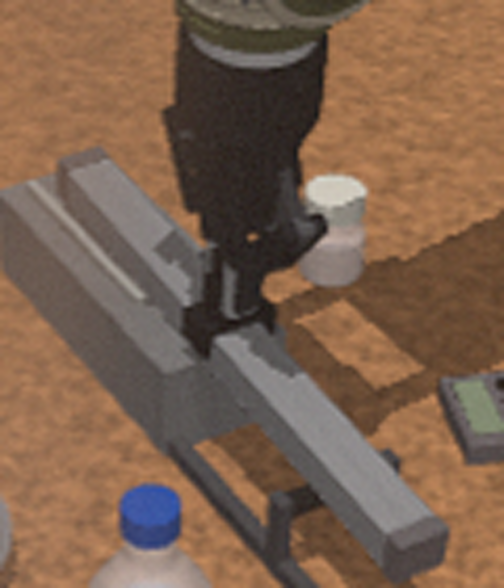

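The clip straddles the boom with no contact force; its centre u≈391 vs edge u≈388. Lower the last ~1.5 mm.

```bash
python3 -m handwheel '0 0 0.5 0 0 0;0 0 1 0 0 0;0 0 1 0 0 0'
python3 - <<'E'
from h import *
F=[]
for i in range(3):
    imaging.read_camera('top');s=robot.sense();F.append(s['wrist_force'].round(1).tolist())
print(s['eef_pos'],F)
E
```

```text
clock: 27.2
eef_pos: [0.574, 0.0859, 0.0954]
tcp_rot: [-0.086, -3.137, 0.11]
wrist_force: [-0.0, 0.4, -0.5]
grip_width: 0.0105
[0.57399785 0.08593427 0.09544779] [[-0.2, 0.0, 0.1], [-0.9, 0.0, -0.4], [-0.5, -0.6, 0.2]]
```

```bash
python3 -m handwheel '0 0 0.4 0 0 0;0 0 0.8 0 0 0;0 0 0.8 0 0 0'
python3 - <<'E'
from h import *
F=[]
for i in range(3):
    imaging.read_camera('top');s=robot.sense();F.append(s['wrist_force'].round(1).tolist())
print(s['eef_pos'],F)
E
```

```text
clock: 27.72
eef_pos: [0.5741, 0.0859, 0.095]
tcp_rot: [-0.086, -3.137, 0.11]
wrist_force: [-1.6, 0.5, 3.7]
grip_width: 0.011
[0.57409326 0.08587837 0.09499979] [[-1.6, 0.8, 3.6], [-1.9, 0.2, 5.4], [-1.5, -0.1, 5.2]]
```

Contact at z = 0.0950, matching the expected 0.0951. Ease off and open.

```bash
python3 -m handwheel '0 0 -0.5 0 0 0;0 0 -0.5 0 0 0;0 0 -0.5 0 0 0' && python3 -m handwheel '0 0 0 0 0 0;0 0 0 0 0 0;0 0 0 0 0 0;0 0 0 0 0 0;0 0 0 0 0 0' 32
python3 - <<'E'
from h import *
im=imaging.read_camera('wrist');crop(im,160,120,370,320,3.7,'pics/g1.png')
im=imaging.read_camera('scene');crop(im,225,120,345,260,4.2,'pics/g1s.png')
E
```

```text
clock: 28.25
eef_pos: [0.574, 0.0859, 0.095]
tcp_rot: [-0.086, -3.137, 0.11]
wrist_force: [0.1, 1.1, 1.5]
grip_width: 0.0106
clock: 28.88
eef_pos: [0.574, 0.0859, 0.0951]
tcp_rot: [-0.086, -3.137, 0.11]
wrist_force: [0.0, -0.7, 0.1]
grip_width: 0.0277
```

View pics/g1.png

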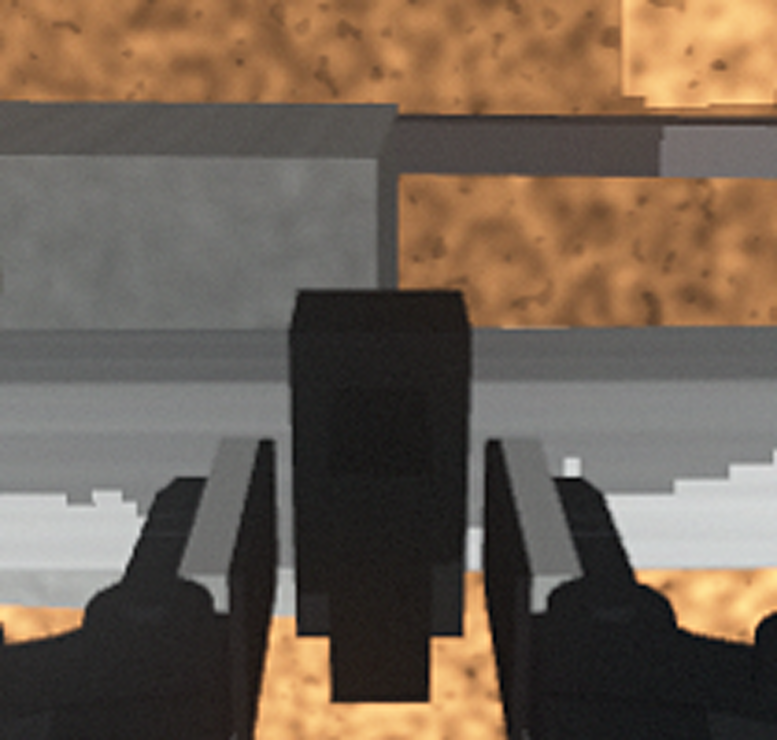

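View pics/g1s.png

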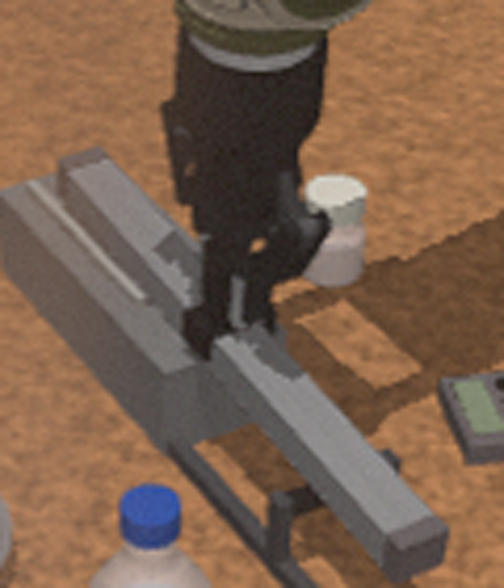

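Released, clip sits astride, boom still tipped. Withdraw along the fin, then look.

```bash
python3 -m handwheel '0 0 -6 0 0 0;0 0 -20 0 0 0;0 0 -45 0 0 0;0 0 -80 0 0 0;-25 0 -100 0 0 0;-35 0 -100 0 0 0;-35 0 -100 0 0 0;-35 0 -100 0 0 0'
python3 - <<'E'
from h import *
s=robot.sense();print(s['eef_pos'],s['wrist_force'])
c=imaging.get_calibration('wrist')
im=imaging.read_camera('wrist');cv2.imwrite('pics/h1.png',im[:,:,::-1])
im=imaging.read_camera('scene');crop(im,225,120,345,260,4.2,'pics/h1s.png')
E
```

```text
clock: 29.98
eef_pos: [0.6084, 0.091, 0.1938]
tcp_rot: [-0.086, -3.134, 0.11]
wrist_force: [-0.4, -0.0, 0.4]
grip_width: 0.0271
[0.6084194  0.09101453 0.1938388 ] [-0.40693064 -0.00249865  0.36305423]
```

View pics/h1.png

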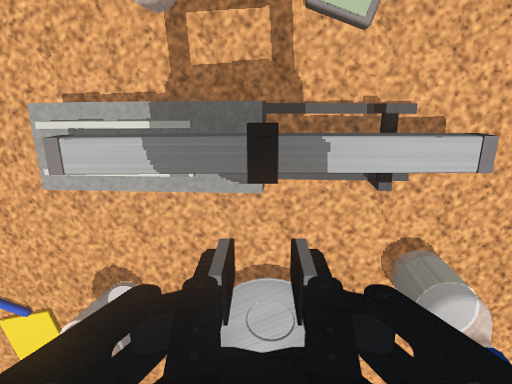

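View pics/h1s.png

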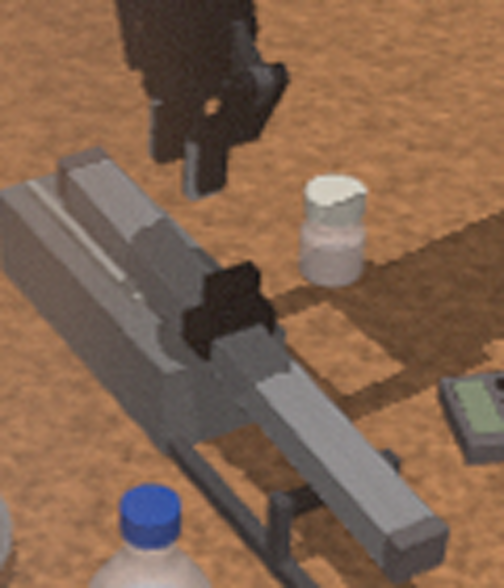

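Run:
```python
from h import *
c=imaging.get_calibration('wrist')
im=cv2.imread('pics/h1.png')[:,:,::-1];crop(im,220,85,310,205,5,'pics/h1c.png')
e=np.array([.5740,.0848]);d=np.array([np.cos(1.5155),np.sin(1.5155)]);n=np.array([-d[1],d[0]])
Z=lambda q:((proj(c,q)-[220,85])*5).round(0).tolist()
print('edge far/near corner',Z([(*(e+.04*n),.06),(*(e-.04*n),.06)]))
for off in(0,.003,-.003):
  q=[(*(e+(off+x)*d+y*n),.091-.07*(x+off)) for x,y in[(-.012,.023),(.012,.023),(.012,-.023),(-.012,-.023)]]
  print(off,Z(q))
```

```text
edge far/near corner [[215.0, 60.0], [215.0, 528.0]]
0 [[120.0, 176.0], [282.0, 176.0], [278.0, 476.0], [125.0, 476.0]]
0.003 [[141.0, 176.0], [302.0, 176.0], [297.0, 476.0], [144.0, 476.0]]
-0.003 [[100.0, 176.0], [262.0, 176.0], [259.0, 476.0], [106.0, 476.0]]
```

View pics/h1c.png

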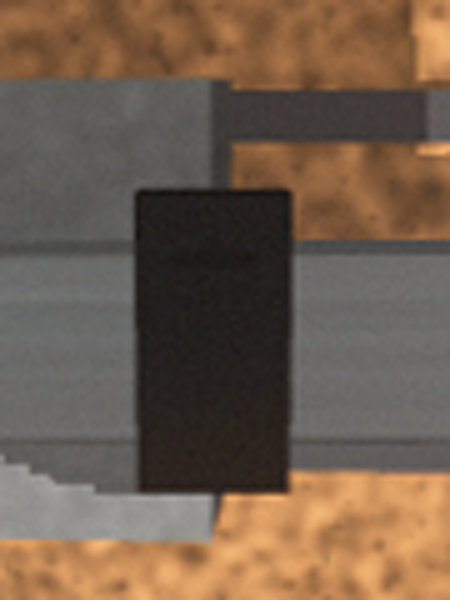

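The clip sits astride the boom, about +2 mm past the edge (limit 7). The boom is tipped and the arm is clear, so I'm handing in.

```bash
python3 -c "
from plant import robot
print(robot.finish_job())"
```

```text
the job is handed in; nothing more can be done
None
```

The boom tips over the block's end edge onto the low rod, and the saddle clip is set astride it, fin up, over the edge. The job was handed in at about 30 s of the 72 s allowed, and no verdict came back.

- **Boom:** I pushed it about 112 mm, the last stretch in 4 mm steps with the finger drawn back after each. It was still level at about 108 mm and had tipped when I drew back at 112 mm, so its balance point is roughly 0–4 mm past the edge. I had no way to measure its weight on the rod; under 0.6 N is inferred from that step size.
- **Clip:** It touched the boom at a tool height of 95.0 mm against 95.1 mm expected, with about 5 N of force, and then I let go. In the last wrist picture its middle is about 2 mm past the edge (limit 7 mm).
- **Last pictures:** The boom is still tipped with its front end on the rod, and the clip sits plate-down on it, released. The arm is about 100 mm above, touching nothing. I moved none of the bystanders.
- **Disagreement:** Across the boom, the wrist camera put things 2–5 mm off from the top camera. I got round this by comparing the clip and the boom within the same wrist picture.

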